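# Hang the child's ear defenders over the drying rail

### The job

Two pairs of ear defenders were left standing on the table. Pick up the smaller, child-size pair and hang it by its headband over the middle of the drying rail's bar, one ear cup on each side of the bar, so that it hangs straight, and let go. Leave the larger, adult pair standing where it is.

Things in the scene. Friction and masses are not known exactly. Their poses are not given: they have to be found in the camera images.
- small_muffs: Smaller (child) rigid ear defenders, 0.16 kg, standing on two flat-bottomed grey cups, black headband arched above. 132 mm wide cup to cup (x), 58 along y, 140 tall (z up), same after a half turn. Origin: underside, midway between cups. Cups 70 tall, gap 64. On top a firm padded crown 52 (x) by 30 (y), z 122 to 140: grip its 30 mm width, fingertips no lower than z 124 to stay above the bar.
- small_crown (a point): Point on the small pair: centre of the underside of its padded crown, 122 mm above its origin; this is what rests on the bar. Axes as small_muffs.
- large_muffs: The larger (adult) pair of the same make, standing in the same way: 165 mm wide (x), 73 mm along y, 175 mm tall. Origin: on the underside, midway between the cups. Not to be moved; the two pairs may stand in either place. A small pair carried over it needs its underside above 175 mm.
- bar_mid (a point): Middle of the drying rail's bar, on its centre line, 155 mm above the table. A level flat-topped wooden bar, 26 mm wide, 14 mm thick (top at 162), along this point's y axis, on two steel posts 115 mm either side; z up. The stand is fixed; its timber foot is 120 x 320 mm, 18 mm high. A sample tube stands on the foot outside one post, lower than the bar.

How it is judged:
By the outcome, as a careful person would: the job done as asked, in the order asked, and still so for the second after the job is handed in, with the robot touching nothing.
It also fails if it takes over 53 s, if anything falls off the work surface, if the arm or the gripper's body presses on something with over 40 N, if the wrist force passes 120 N, or if a joint passes its speed limit or range.

### The arm

A 6-joint arm with a two-finger parallel gripper is mounted at the origin on the work surface. World frame = base frame: x ahead of the robot, y to its left, z up, the work surface at z = 0. Lengths are in m, angles in rad, forces in N, time in s.
With the tool pointing down it reaches from about 0.225 to 0.875 m from the base axis. Payload 3.4 kg.
Tool frame: the origin (TCP) lies on the centre line of the jaws, within the pads' length; the fingertips stand 11 mm ahead of it and the grasp point (between the pads) lies 8 mm behind it; z points along the fingers, y is the line along which they close (so a half turn about z gives the same grasp; the last joint's range is limited). The gripper opens to 85 mm and grips with 20 to 120 N. Pads are 22 mm wide; open, the fingers measure 114 mm over their backs; the gripper's body (76 mm by 85 mm) begins 54 mm behind the grasp point. The pads swing forward as they close: fully open they stand 13 mm farther back than shut.
Start: joints at [1.18, 0.276, 1.505, -0, 1.361, -0.121], TCP at [0.153, 0.554, 0.242] pointing down, gripper open.
Joint ranges: [-2.89, 2.89], [-0.75, 2.08], [0.22, 2.7], [-1.18, 4.32], [0.11, 2.71], [-2.7, 2.7]. Speed limits (rad/s): [2.57, 2.57, 3.14, 3.14, 3.14, 3.14].

### API

Orientations are given as a unit quaternion [w, x, y, z].
In Python, from rig import manip, eyes, job gives the robot as it stands.
- The arm moves only by the tool drive_tool, never from a script. Its argument "rows" is a list of rows, each a list of 3 entries, a list of its own where there are three numbers: the turn, a rotation vector about the world's x, y, z in rad, then the shift along the world's x, y, z in cm, then the finger opening in cm, from 0 to 8.54. A call has 1 to 8 rows; each row shifts and turns the commanded pose from where the row before left it; what a row does not reach is not made up. A row lasts 1/8 s, in which the tool goes at most 62.5 mm and 10.7 degrees, less where a joint would pass 70% of its speed; a pose out of reach is approached as far as the arm can. A call is refused whole if a number of a shift passes 6.25 or a number of a turn 0.188, either way. A call with a gripper value outside its range is refused whole. The fingers move at their own pace and stop on an object; "force" is the grip in N (left out, the last holds). Time passes only in rows, so rows that do not move let the fingers close. It gives the time, the measured TCP pose, the force, the opening and the grip force at its end, in the units of the state.
- manip.get_state(): the state, without advancing time (a new reading comes with each control period).
- eyes.get_image(name): name is "scene" or "top"; returns the picture (400x640x3 uint8, red, green, blue); there is no depth.
- eyes.get_calibration(name): a dict with "camera_matrix" (3x3 intrinsics, pixels), "view" (4x4, takes a point from world to camera coordinates). Camera axes: x right, y up, looking along -z (the intrinsics and any distortion apply to the point x, -y, -z); pixel columns grow to the right and rows downward; lengths in m; the calibration is good to about 2 mm. A picture is of the moment at which its call begins. get_calibration takes no time and is no camera call.
- job.sign_off(): hands the job in; it is judged then, once.
The state is a dict: "clock": time; "qpos": joint angles; "qd": joint speeds; "effort": joint torques, N m; "position": TCP position; "ee_rot": TCP orientation; "contact_force": force on the tool from outside, world axes, zero at the start; "moment": the same for the moment, N m; "width": finger opening in m; "gripper_force": force on a finger pad.
Only numpy, scipy, OpenCV 4.12 (cv2) and the standard library are available. Lean on these libraries where they do the work, as an engineer would, in place of code of your own. Each camera call takes 0.05 s, during which the arm holds its last target. There are 200 camera calls.

## Working session

There is one attempt and no reset: what is moved stays moved. The work goes in short steps, Python scripts to look and compute and a tool call to move; the robot and the scene stay as the last step left them, time stands still between calls to the robot, and variables do not carry over. Pictures are saved under pics/ and viewed, at most 10 in all, crops included, and the job is handed in when it is done.

Besides the shell and the picture viewer there is one more tool, called after ">>>" by a JSON object that holds its "method" and its "body", one argument or row to a line. drive_tool: Moves the arm, as the interface text tells. Its arguments: {"type":"object","properties":{"rows":{"type":"array"},"force":{"type":"number"}},"required":["rows"]}

```bash
mkdir -p pics; python3 - <<'E'
from rig import manip, eyes, job
import cv2
for n in("scene","top"):
    cv2.imwrite(f"pics/{n}0.png",eyes.get_image(n)[:,:,::-1]); c=eyes.get_calibration(n);print(n,c)
s=manip.get_state();print(s)
E
```

```text
scene {'camera_matrix': array([[491.12835517,   0.        , 318.88922317],
       [  0.        , 491.12835517, 196.33078441],
       [  0.        ,   0.        ,   1.        ]]), 'view': array([[ 0.90643877,  0.4221412 , -0.01286743, -0.49633733],
       [-0.34885291,  0.76554906,  0.54058883,  0.13991301],
       [ 0.23805547, -0.48552183,  0.84118853, -1.54595598],
       [ 0.        ,  0.        ,  0.        ,  1.        ]])}
top {'camera_matrix': array([[360.99261078,   0.        , 318.53100409],
       [  0.        , 360.99261078, 198.69654022],
       [  0.        ,   0.        ,   1.        ]]), 'view': array([[-0.00544354, -0.99995439,  0.00784721,  0.00667267],
       [ 0.9969712 , -0.00481816,  0.07762221, -0.52144213],
       [-0.07758086,  0.00824599,  0.99695196, -0.93938126],
       [ 0.        ,  0.        ,  0.        ,  1.        ]])}
{'clock': 0.1, 'qpos': array([ 1.18001847e+00,  2.76538526e-01,  1.50600839e+00, -2.97306452e-05,
        1.36071449e+00, -1.21007119e-01]), 'qd': array([ 0.00148741, -0.0008779 , -0.00329472,  0.00120605,  0.00093112,
        0.00023303]), 'effort': array([ 1.27618699e-03, -4.17701232e+01, -2.46404743e+01, -1.43198636e-04,
        5.87608825e-03,  1.29460381e-05]), 'position': array([0.15308659, 0.55377078, 0.2415216 ]), 'ee_rot': array([-1.97124755e-04,  1.34473593e-01,  9.90916826e-01, -8.10883399e-04]), 'contact_force': array([-0.01378188, -0.89432782,  0.51015539]), 'moment': array([ 0.01436297, -0.01734238,  0.02309078]), 'gripper_force': 0.0, 'width': 0.08560402303950594}
```

View pics/scene0.png

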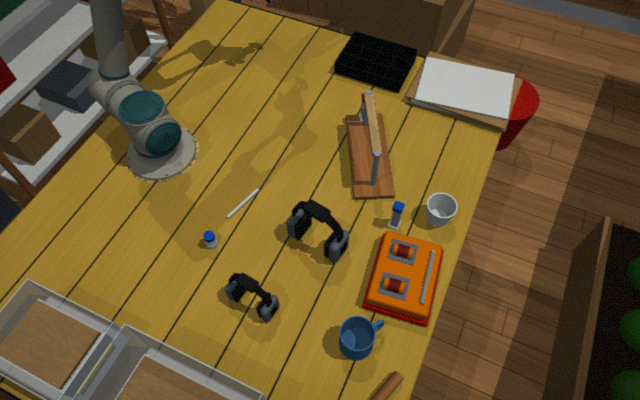

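View pics/top0.png

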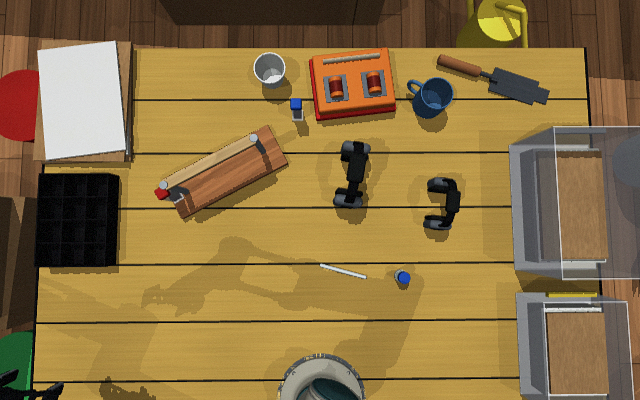

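The scene view shows the small pair at about (252,295), the large one at (320,230) and the rail at (370,140). In the top view they are at (442,203), (352,175) and (212,163). I'll zoom in for the exact points.

```bash
python3 - <<'E'
import cv2,numpy as np
s=cv2.imread("pics/scene0.png");t=cv2.imread("pics/top0.png")
def cr(im,x,y,w,h,k):return cv2.resize(im[y:y+h,x:x+w],(w*k,h*k),interpolation=cv2.INTER_CUBIC)
a=cr(t,410,165,66,75,6);b=cr(s,215,260,66,75,6)
cv2.imwrite("pics/small.png",np.hstack([a,b]))
a=cr(t,145,115,160,110,4);b=cr(s,335,80,40*1+0,110,4)
cv2.imwrite("pics/bar.png",np.hstack([a,b]))
E
```

```text
(no output)
```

View pics/small.png

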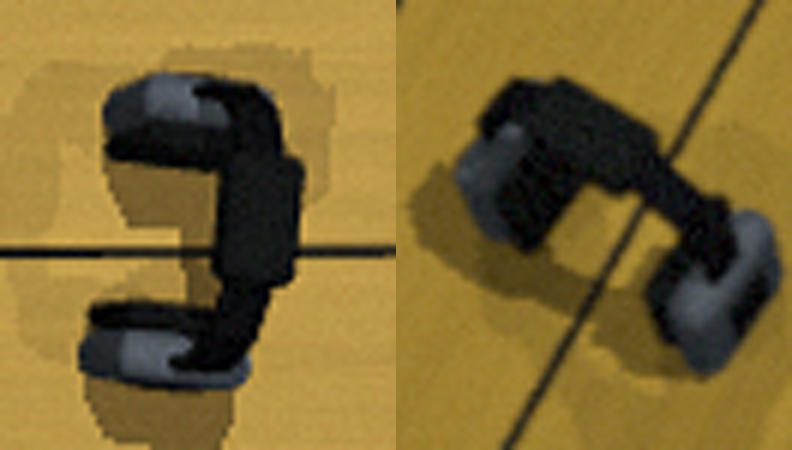

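View pics/bar.png

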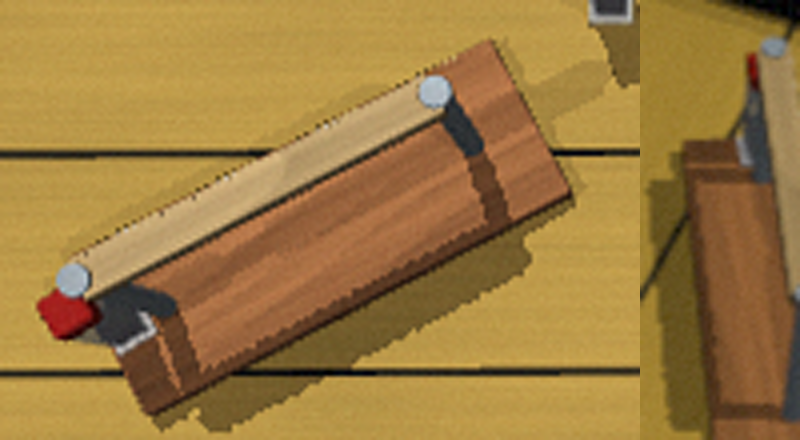

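The small crop shows the crown centred at about (453,202) in top and (249,282) in scene, with the long axis near vertical in the top view. The bar crop shows post caps at top (253.7,138) and (163.2,185), and one at scene (368,91.7). The other scene cap is cut off at about (376,154).

```bash
cat > h.py <<'E'
import cv2,numpy as np
from rig import manip,eyes,job
def ray(n,p):
    c=eyes.get_calibration(n);V=c["view"];K=c["camera_matrix"]
    d=np.array([(p[0]-K[0,2])/K[0,0],-(p[1]-K[1,2])/K[1,1],-1.]);R=V[:3,:3]
    d=R.T@d;return -R.T@V[:3,3],d/np.linalg.norm(d)
def plane(n,p,z):
    o,d=ray(n,p);return o+d*(z-o[2])/d[2]
def tri(pt,ps):
    a,u=ray("top",pt);b,v=ray("scene",ps)
    t=np.linalg.lstsq(np.c_[u,-v],b-a,rcond=None)[0]
    x,y=a+t[0]*u,b+t[1]*v;return (x+y)/2,np.linalg.norm(x-y)
def proj(n,P):
    c=eyes.get_calibration(n);V=c["view"];q=V[:3,:3]@P+V[:3,3];q=c["camera_matrix"]@[q[0],-q[1],-q[2]];return q[:2]/q[2]
E
python3 - <<'E'
from h import *
np.set_printoptions(precision=4,suppress=True)
s=cv2.imread("pics/scene0.png");t=cv2.imread("pics/top0.png")
print("crown",tri((452.6,201.3),(248.6,282)))
print("caps",tri((163.2,184.5),(368,91.5)),tri((253.4,137.6),(376.3,153)))
# bar end midpoints from caps on plane of top
for p in((163.2,184.5),(253.4,137.6)):print(plane("top",p,.165))
# wood pixel colours
print(t[162,208],s[125,372],t[170,225],t[120,200],s[125,360])
# dark blobs
for n,im,(x,y,w,h) in(("top",t,(415,165,60,75)),("top",t,(325,130,55,85))):
    m=(im[y:y+h,x:x+w].max(2)<35).astype(np.uint8)
    c=max(cv2.findContours(m,0,1)[0],key=cv2.contourArea)
    print(n,[np.array(v)+0 for v in cv2.minAreaRect(c)],x,y)
# crown corner px in top view (crop 6x) 
C=[(222,158),(302,160),(295,285),(215,278)]
P=np.array([plane("top",((a+.5)/6+409.5,(b+.5)/6+164.5),.138) for a,b in C]);print(P,P.mean(0))
# cups: outer ends centers of pair, top corner of cups (crop)
for im,g in((s,"scene"),):
    cv2.imwrite("pics/bar2.png",np.hstack([cv2.resize(im[80:190,335:405],None,fx=5,fy=5,interpolation=2),cv2.resize(t[130:220,325:380],None,fx=6,fy=6,interpolation=2)[:550]]) if 0 else cv2.resize(im[80:190,335:405],None,fx=5,fy=5,interpolation=2))
E
```

```text
crown (array([ 0.5072, -0.3097,  0.131 ]), np.float64(0.0046675414537078385))
caps (array([0.5443, 0.3567, 0.1614]), np.float64(0.0003693567088652246)) (array([0.6509, 0.1531, 0.1619]), np.float64(0.0017394514923007442))
[0.544  0.3553 0.165 ]
[0.6508 0.1531 0.165 ]
[115 168 195] [ 90 132 155] [ 59  97 150] [ 78 158 195] [ 33  68 105]
top [array([28.0063, 37.1078]), array([32.8477, 48.366 ]), np.float64(6.115503787994385)] 415 165
top [array([27.0946, 41.9324]), array([27.1258, 61.3208]), np.float64(9.462322235107422)] 325 130
[[ 0.5291 -0.295   0.138 ]
 [ 0.5282 -0.3263  0.138 ]
 [ 0.4794 -0.3218  0.138 ]
 [ 0.4823 -0.2907  0.138 ]] [ 0.5048 -0.3084  0.138 ]
```

View pics/bar2.png

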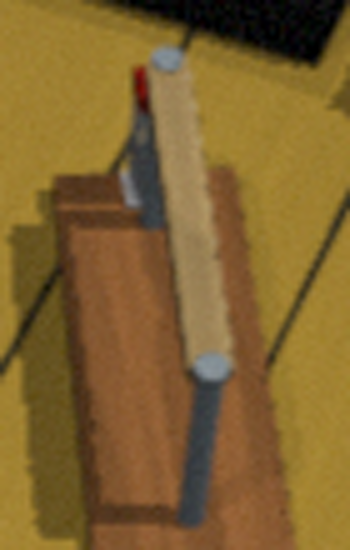

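Measured: bar middle (0.598, 0.2545), cap spacing 230 mm as expected, bar yaw about 0.48 rad. Crown is at (0.505, -0.308), yaw about -0.09, size 48x31 mm, which is plausible. I'll move above the small pair.

>>> {"method": "drive_tool", "body": {
  "rows": [
    [[0, 0, 0.02], [1.7, -4.3, 0.4], 6],
    [[0, 0, 0.02], [1.7, -4.3, 0.4], 6],
    [[0, 0, 0.02], [1.7, -4.3, 0.4], 6],
    [[0, 0, 0.02], [1.7, -4.3, 0.4], 6],
    [[0, 0, 0.02], [1.7, -4.3, 0.4], 6],
    [[0, 0, 0.02], [1.7, -4.3, 0.4], 6],
    [[0, 0, 0.02], [1.7, -4.3, 0.4], 6],
    [[0, 0, 0.02], [1.7, -4.3, 0.4], 6]
  ]
}}

```text
clock: 1.1
position: [0.2893, 0.2088, 0.2743]
ee_rot: [0.0, 0.054, 0.999, -0.0]
contact_force: [0.8, 0.2, -0.6]
width: 0.0599
gripper_force: 0.0
```

>>> {"method": "drive_tool", "body": {
  "rows": [
    [[0, 0, 0.015], [1.8, -4.3, 0], 6],
    [[0, 0, 0], [1.8, -4.3, 0], 6],
    [[0, 0, 0], [1.8, -4.3, 0], 6],
    [[0, 0, 0], [1.8, -4.3, 0], 6],
    [[0, 0, 0], [1.8, -4.3, 0], 6],
    [[0, 0, 0], [1.8, -4.3, 0], 6],
    [[0, 0, 0], [1.8, -4.3, 0], 6],
    [[0, 0, 0], [0, 0, 0], 6]
  ]
}}

```text
clock: 2.1
position: [0.4162, -0.0934, 0.2737]
ee_rot: [-0.0, 0.049, 0.999, -0.0]
contact_force: [1.0, 1.4, -0.1]
width: 0.0602
gripper_force: 0.0
```

```bash
python3 - <<'E'
from h import *
from scipy.spatial.transform import Rotation as R
np.set_printoptions(precision=4,suppress=True)
s=manip.get_state();q=s["ee_rot"];y=R.from_quat(q,scalar_first=True).as_matrix()
print(s["clock"],s["position"],y[:,1],y[:,2],s["qpos"],s["contact_force"])
# height check of crown: scene projections of the top-view corners at 0.14 and 0.13, in small.png right coordinates
for z in(.13,.14,.15):
  for p in((222,158),(302,160),(295,285),(215,278)):
    u=proj("scene",plane("top",((p[0]+.5)/6+409.5,(p[1]+.5)/6+164.5),z)); print(z,(u-[215,260])*6+[396,0])
E
```

```text
2.1 [ 0.4162 -0.0934  0.2737] [ 0.0988  0.9951 -0.0005] [-0.0006 -0.0005 -1.    ] [-0.3836  0.0302  1.7309 -0.0007  1.3809 -1.8553] [ 0.9797  1.4226 -0.1419]
0.13 [656.7784 130.4247]
0.13 [615.6884 198.2435]
0.13 [512.4075 139.0773]
0.13 [558.3496  75.1501]
0.14 [656.1192 111.5297]
0.14 [615.2849 178.6657]
0.14 [512.6653 120.1081]
0.14 [558.3158  56.8147]
0.15 [655.4526  92.4249]
0.15 [614.8769 158.8738]
0.15 [512.9259 100.9284]
0.15 [558.2815  38.273 ]
```

The tracking is good. The corner projections suggest a crown outline of z 0.13-0.14, because rounded edges are seen from opposite sides. I'll go over it and look from near.

>>> {"method": "drive_tool", "body": {
  "rows": [
    [[0, 0, 0], [1.5, -3.6, 0], 6],
    [[0, 0, 0], [1.5, -3.6, 0], 6],
    [[0, 0, 0], [1.5, -3.6, 0], 6],
    [[0, 0, 0], [1.5, -3.6, -2], 6],
    [[0, 0, 0], [1.5, -3.6, -2], 6],
    [[0, 0, 0], [1.4, -3.7, -3], 6],
    [[0, 0, 0], [0, 0, 0], 6]
  ]
}}

```text
clock: 2.98
position: [0.5036, -0.3079, 0.201]
ee_rot: [-0.002, 0.048, 0.999, 0.002]
contact_force: [-0.7, 1.4, 0.6]
width: 0.0601
gripper_force: 0.0
```

```bash
python3 - <<'E'
from h import *
np.set_printoptions(precision=4,suppress=True)
t=eyes.get_image("top")[:,:,::-1];s=eyes.get_image("scene")[:,:,::-1]
a=cv2.resize(t[155:245,400:480],None,fx=5,fy=5,interpolation=2);b=cv2.resize(s[240:330,210:290],None,fx=5,fy=5,interpolation=2)
cv2.imwrite("pics/near.png",np.hstack([a,b]));st=manip.get_state();print(st["clock"],st["position"],st["contact_force"])
P=st["position"]
for z in(.126,.14): 
  Q=np.r_[P[:2],z];print((proj("top",Q)-[400,155])*5,(proj("scene",Q)-[210,240])*5+[400,0])
E
```

```text
3.075 [ 0.5039 -0.3064  0.2037] [0.5543 0.5611 0.1289]
[249.6244 235.0336] [586.7767 205.8873]
[260.7576 232.977 ] [582.7623 194.1673]
```

View pics/near.png

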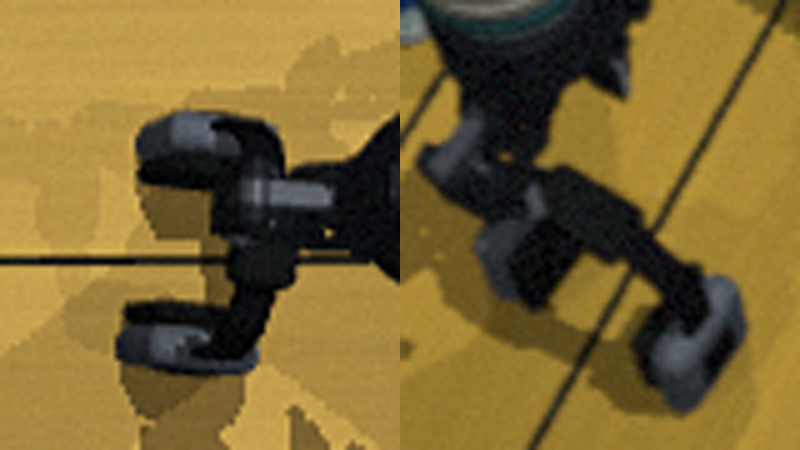

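In the near view the crown sits at about (590,210) in the scene half, within 4-5 mm of the jaw centre line, and straddled by the fingers. I'll nudge by (+3, -2.5) mm, descend and grip.

>>> {"method": "drive_tool", "body": {
  "rows": [
    [[0, 0, 0], [0.3, -0.2, -1.5], 6],
    [[0, 0, 0], [0, 0, -1.5], 6],
    [[0, 0, 0], [0, 0, -1.5], 6],
    [[0, 0, 0], [0, 0, -1.2], 6],
    [[0, 0, 0], [0, 0, -1.0], 6],
    [[0, 0, 0], [0, 0, 0], 6],
    [[0, 0, 0], [0, 0, 0], 6]
  ],
  "force": 40
}}

```text
clock: 3.95
position: [0.5075, -0.31, 0.1376]
ee_rot: [0.0, 0.047, 0.999, -0.0]
contact_force: [0.1, 0.6, 1.2]
width: 0.0599
gripper_force: 0.0
```

>>> {"method": "drive_tool", "body": {
  "rows": [
    [[0, 0, 0], [0, 0, 0], 4],
    [[0, 0, 0], [0, 0, 0], 3.5],
    [[0, 0, 0], [0, 0, 0], 3],
    [[0, 0, 0], [0, 0, 0], 2.5],
    [[0, 0, 0], [0, 0, 0], 2],
    [[0, 0, 0], [0, 0, 0], 1.5],
    [[0, 0, 0], [0, 0, 0], 1.5]
  ],
  "force": 40
}}

```text
clock: 4.82
position: [0.5076, -0.3101, 0.1379]
ee_rot: [0.0, 0.047, 0.999, -0.0]
contact_force: [-0.9, -1.6, 6.1]
width: 0.0288
gripper_force: 39.8
```

Gripped at 28.8 mm. I'll lift 21 cm.

>>> {"method": "drive_tool", "body": {
  "rows": [
    [[0, 0, 0], [0, 0, 1], 1.5],
    [[0, 0, 0], [0, 0, 2], 1.5],
    [[0, 0, 0], [0, 0, 3], 1.5],
    [[0, 0, 0], [0, 0, 4], 1.5],
    [[0, 0, 0], [0, 0, 4], 1.5],
    [[0, 0, 0], [0, 0, 4], 1.5],
    [[0, 0, 0], [0, 0, 3], 1.5],
    [[0, 0, 0], [0, 0, 0], 1.5]
  ]
}}

```text
clock: 5.82
position: [0.5079, -0.3101, 0.3495]
ee_rot: [0.002, 0.047, 0.999, -0.001]
contact_force: [-0.6, -0.5, -1.8]
width: 0.0291
gripper_force: 39.4
```

```bash
python3 - <<'E'
from h import *
np.set_printoptions(precision=4,suppress=True)
t=eyes.get_image("top")[:,:,::-1];s=eyes.get_image("scene")[:,:,::-1]
a=cv2.resize(t[130:250,390:490],None,fx=4,fy=4,interpolation=2);b=cv2.resize(s[180:300,200:300],None,fx=4,fy=4,interpolation=2)
cv2.imwrite("pics/lift.png",np.hstack([a,b]));st=manip.get_state();print(st["clock"],st["position"],st["contact_force"],st["width"],st["qpos"])
E
```

```text
5.925 [ 0.5068 -0.3093  0.3459] [ 0.5269 -1.1165 -1.3647] 0.02907140521550601 [-0.6652  0.2691  1.2639  0.0002  1.6112 -2.1413]
```

View pics/lift.png

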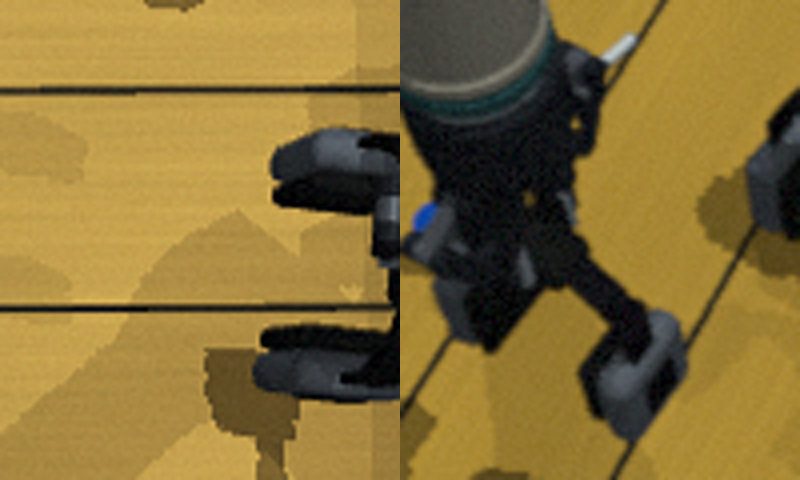

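The pair is held upright. Its cups are at top crop rows about 128 (outer) to 402 (outer). Next I'll compute its in-hand offset along x.

```bash
python3 - <<'E'
from h import *
np.set_printoptions(precision=4,suppress=True)
f=lambda c,r,z:plane("top",((c+.5)/4+389.5,(r+.5)/4+129.5),z)
for z in(.21,.245,.28):
  print(z,f(330,128,z),f(330,402,z),(f(330,128,z)+f(330,402,z))/2,f(272,185,z),f(255,368,z))
E
```

```text
0.21 [ 0.5853 -0.3259  0.21  ] [ 0.4382 -0.3203  0.21  ] [ 0.5117 -0.3231  0.21  ] [ 0.5544 -0.2935  0.21  ] [ 0.4564 -0.281   0.21  ]
0.245 [ 0.5789 -0.3105  0.245 ] [ 0.4386 -0.3051  0.245 ] [ 0.5088 -0.3078  0.245 ] [ 0.5495 -0.2796  0.245 ] [ 0.456  -0.2676  0.245 ]
0.28 [ 0.5726 -0.2951  0.28  ] [ 0.439 -0.29   0.28 ] [ 0.5058 -0.2925  0.28  ] [ 0.5446 -0.2656  0.28  ] [ 0.4556 -0.2542  0.28  ]
```

Offset is negligible: the pair's middle is at x of about 0.507 and the TCP at 0.507. I'll carry it high over the adult pair to above the bar middle, turning +0.577.

>>> {"method": "drive_tool", "body": {
  "rows": [
    [[0, 0, 0.02], [0.3, 1.5, 0], 1.5],
    [[0, 0, 0.03], [0.6, 3.0, 0], 1.5],
    [[0, 0, 0.04], [0.6, 4.0, 0], 1.5],
    [[0, 0, 0.04], [0.6, 4.0, 0], 1.5],
    [[0, 0, 0.04], [0.6, 4.0, 0], 1.5],
    [[0, 0, 0.04], [0.6, 4.0, 0], 1.5],
    [[0, 0, 0.04], [0.6, 4.0, 0], 1.5],
    [[0, 0, 0.04], [0.6, 4.0, 0], 1.5]
  ]
}}

```text
clock: 6.92
position: [0.5514, -0.0222, 0.3458]
ee_rot: [-0.001, -0.099, 0.995, 0.001]
contact_force: [-0.2, -0.1, -1.8]
width: 0.0291
gripper_force: 39.5
```

>>> {"method": "drive_tool", "body": {
  "rows": [
    [[0, 0, 0.04], [0.6, 4.0, 0], 1.5],
    [[0, 0, 0.04], [0.6, 4.0, 0], 1.5],
    [[0, 0, 0.04], [0.6, 4.0, 0], 1.5],
    [[0, 0, 0.04], [0.6, 4.0, 0], 1.5],
    [[0, 0, 0.04], [0.6, 4.0, 0], 1.5],
    [[0, 0, 0.04], [0.6, 4.0, 0], 1.5],
    [[0, 0, 0.04], [0.6, 3.0, 0], 1.5],
    [[0, 0, 0.007], [0.35, 1.0, 0], 1.5]
  ]
}}

```text
clock: 7.92
position: [0.5967, 0.2575, 0.3454]
ee_rot: [-0.002, -0.24, 0.971, 0.0]
contact_force: [-0.3, -0.2, -1.7]
width: 0.029
gripper_force: 39.5
```

>>> {"method": "drive_tool", "body": {
  "rows": [
    [[0, 0, 0], [0, 0, 0], 1.5],
    [[0, 0, 0], [0, 0, 0], 1.5]
  ]
}}

```text
clock: 8.18
position: [0.5974, 0.2541, 0.3471]
ee_rot: [-0.001, -0.238, 0.971, -0.0]
contact_force: [0.0, 0.7, -0.7]
width: 0.0289
gripper_force: 39.5
```

```bash
python3 - <<'E'
from h import *
np.set_printoptions(precision=4,suppress=True)
t=eyes.get_image("top")[:,:,::-1];s=eyes.get_image("scene")[:,:,::-1]
a=cv2.resize(t[90:240,130:290],None,fx=2.5,fy=2.5,interpolation=2);b=cv2.resize(s[30:180,300:460],None,fx=2.5,fy=2.5,interpolation=2)
cv2.imwrite("pics/over.png",np.hstack([a,b]));st=manip.get_state();print(st["clock"],st["position"],st["ee_rot"],st["contact_force"],st["width"],st["qpos"])
E
```

```text
8.275 [0.5976 0.254  0.3476] [-0.0001 -0.238   0.9713 -0.0001] [ 0.2239 -0.257  -0.8215] 0.028889747118754958 [ 0.295   0.3587  1.1293 -0.0003  1.6537 -1.7565]
```

View pics/over.png

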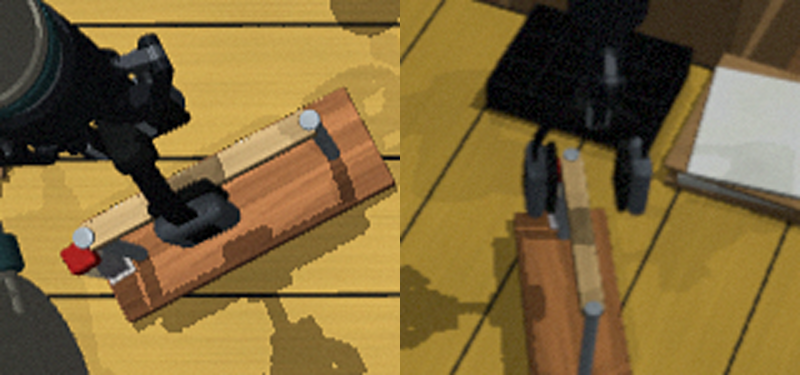

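The cups straddle the bar in both views, at scene crop (540,175) and (630,175) with the bar between. I'll descend.

>>> {"method": "drive_tool", "body": {
  "rows": [
    [[0, 0, 0], [0, 0, -1.5], 1.5],
    [[0, 0, 0], [0, 0, -3], 1.5],
    [[0, 0, 0], [0, 0, -3], 1.5],
    [[0, 0, 0], [0, 0, -3], 1.5],
    [[0, 0, 0], [0, 0, -2.5], 1.5],
    [[0, 0, 0], [0, 0, -1.5], 1.5],
    [[0, 0, 0], [0, 0, -1], 1.5],
    [[0, 0, 0], [0, 0, -0.7], 1.5]
  ]
}}

```text
clock: 9.28
position: [0.5981, 0.2552, 0.1853]
ee_rot: [0.0, -0.239, 0.971, 0.0]
contact_force: [-0.2, -0.4, -0.9]
width: 0.029
gripper_force: 39.5
```

>>> {"method": "drive_tool", "body": {
  "rows": [
    [[0, 0, 0], [0, 0, 0], 1.5],
    [[0, 0, 0], [0, 0, 0], 1.5]
  ]
}}

```text
clock: 9.52
position: [0.5983, 0.2554, 0.1861]
ee_rot: [0.001, -0.239, 0.971, 0.0]
contact_force: [-1.0, -0.5, -1.1]
width: 0.0291
gripper_force: 39.5
```

```bash
python3 - <<'E'
from h import *
t=eyes.get_image("top")[:,:,::-1];s=eyes.get_image("scene")[:,:,::-1]
a=cv2.resize(t[90:240,130:290],None,fx=2.5,fy=2.5,interpolation=2);b=cv2.resize(s[60:180,320:448],None,fx=3.125,fy=3.125,interpolation=2)
cv2.imwrite("pics/down.png",np.hstack([a,b]));st=manip.get_state();print(st["clock"],st["position"],st["contact_force"],st["moment"])
E
```

```text
9.625 [0.59816031 0.25540439 0.18609281] [ 0.7648074  -0.16073765 -1.14832101] [-0.03219063 -0.04765895  0.01705249]
```

View pics/down.png

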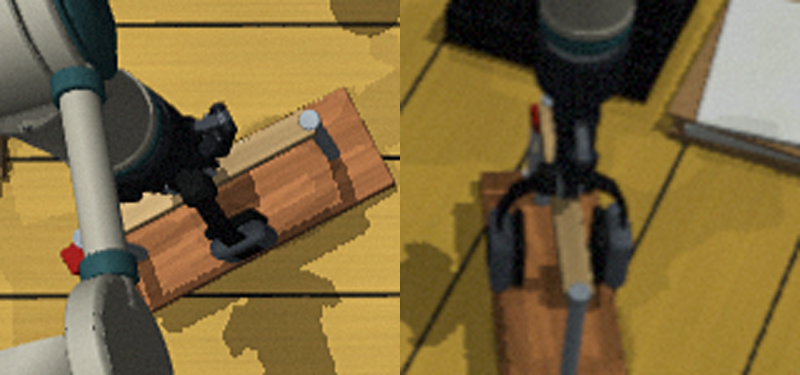

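The cups straddle the bar symmetrically: in the scene crop they're at x of about 505 and 613, with the bar at 570. I'll lower the last 8 mm gently.

>>> {"method": "drive_tool", "body": {
  "rows": [
    [[0, 0, 0], [0, 0, -0.3], 1.5],
    [[0, 0, 0], [0, 0, -0.2], 1.5],
    [[0, 0, 0], [0, 0, -0.1], 1.5],
    [[0, 0, 0], [0, 0, 0], 1.5],
    [[0, 0, 0], [0, 0, 0], 1.5]
  ]
}}

```text
clock: 10.25
position: [0.5978, 0.2552, 0.1793]
ee_rot: [0.0, -0.239, 0.971, 0.0]
contact_force: [0.0, 0.6, 0.1]
width: 0.0287
gripper_force: 39.5
```

>>> {"method": "drive_tool", "body": {
  "rows": [
    [[0, 0, 0], [0, 0, -0.1], 1.5],
    [[0, 0, 0], [0, 0, 0], 1.5],
    [[0, 0, 0], [0, 0, 0], 1.5]
  ]
}}

```text
clock: 10.62
position: [0.5978, 0.2552, 0.1783]
ee_rot: [-0.0, -0.239, 0.971, 0.0]
contact_force: [0.4, 0.3, -0.8]
width: 0.029
gripper_force: 39.5
```

>>> {"method": "drive_tool", "body": {
  "rows": [
    [[0, 0, 0], [0, 0, -0.1], 1.5],
    [[0, 0, 0], [0, 0, 0], 1.5],
    [[0, 0, 0], [0, 0, 0], 1.5]
  ]
}}

```text
clock: 11.0
position: [0.5979, 0.2553, 0.1778]
ee_rot: [0.0, -0.239, 0.971, 0.0]
contact_force: [-1.2, -0.3, 1.7]
width: 0.0293
gripper_force: 39.8
```

>>> {"method": "drive_tool", "body": {
  "rows": [
    [[0, 0, 0], [0, 0, -0.05], 1.5],
    [[0, 0, 0], [0, 0, 0], 1.5],
    [[0, 0, 0], [0, 0, 0], 1.5]
  ]
}}

```text
clock: 11.38
position: [0.5979, 0.2553, 0.1778]
ee_rot: [0.0, -0.239, 0.971, 0.0]
contact_force: [-1.9, -0.7, 5.0]
width: 0.0292
gripper_force: 40.1
```

Contact is confirmed (5 N, height 0.178 as expected). I'll open gradually and retreat upward.

>>> {"method": "drive_tool", "body": {
  "rows": [
    [[0, 0, 0], [0, 0, 0], 3.2],
    [[0, 0, 0], [0, 0, 0], 3.6],
    [[0, 0, 0], [0, 0, 0], 4.2],
    [[0, 0, 0], [0, 0, 0], 5],
    [[0, 0, 0], [0, 0, 0], 5.5],
    [[0, 0, 0], [0, 0, 0], 5.5]
  ]
}}

```text
clock: 12.12
position: [0.5978, 0.2552, 0.1768]
ee_rot: [0.0, -0.239, 0.971, 0.0]
contact_force: [0.2, 0.6, 0.5]
width: 0.0552
gripper_force: 0.0
```

>>> {"method": "drive_tool", "body": {
  "rows": [
    [[0, 0, 0], [0, 0, 0.5], 5.5],
    [[0, 0, 0], [0, 0, 1.5], 5.5],
    [[0, 0, 0], [0, 0, 3], 5.5],
    [[0, 0, 0], [0, 0, 4], 5.5],
    [[0, 0, 0], [0, 0, 4], 5.5],
    [[0, 0, 0], [-3, 0, 2], 5.5],
    [[0, 0, 0], [-4, 0, 0], 5.5],
    [[0, 0, 0], [-4, 0, 0], 5.5]
  ]
}}

```text
clock: 13.12
position: [0.487, 0.2553, 0.3285]
ee_rot: [0.001, -0.239, 0.971, 0.0]
contact_force: [-1.2, 1.0, -0.1]
width: 0.0548
gripper_force: 0.0
```

>>> {"method": "drive_tool", "body": {
  "rows": [
    [[0, 0, 0], [-4, 0, 0], 5.5],
    [[0, 0, 0], [-4, 0, 0], 5.5],
    [[0, 0, 0], [-4, 0, 0], 5.5],
    [[0, 0, 0], [0, 0, 0], 5.5],
    [[0, 0, 0], [0, 0, 0], 5.5]
  ]
}}

```text
clock: 13.75
position: [0.3685, 0.2554, 0.328]
ee_rot: [0.001, -0.239, 0.971, 0.0]
contact_force: [0.3, 0.1, 0.2]
width: 0.0549
gripper_force: 0.0
```

```bash
python3 - <<'E'
from h import *
t=eyes.get_image("top")[:,:,::-1];s=eyes.get_image("scene")[:,:,::-1]
a=cv2.resize(t[90:240,130:390],None,fx=1.8,fy=1.8,interpolation=2);b=cv2.resize(s[60:210,300:400],None,fx=3,fy=3,interpolation=2)
a=cv2.copyMakeBorder(a,0,b.shape[0]-a.shape[0],0,0,0)
cv2.imwrite("pics/end.png",np.hstack([a,b]));st=manip.get_state();print(st["clock"],st["position"],st["contact_force"])
E
```

```text
13.85 [0.36888098 0.25533783 0.32722996] [ 0.33907825 -0.68637694 -0.37863195]
```

View pics/end.png

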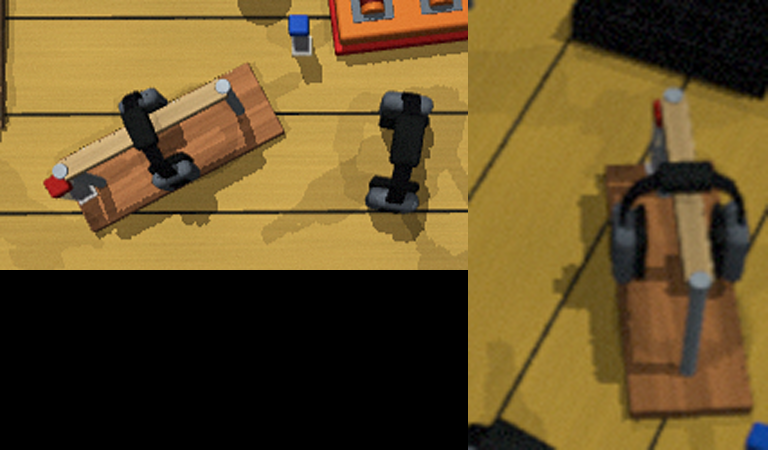

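The small pair hangs level and square across the middle of the bar: crown at top crop (143,128), post caps at (60,170) and (223,86). The adult pair is unmoved and the robot is clear. I'll hand it in.

```bash
python3 -c "
from rig import job
print(job.sign_off())"
```

```text
the job is handed in; nothing more can be done
None
```

The child-size ear defenders are hanging straight over the middle of the bar, one cup on each side and released; the adult pair was left standing where it was, and the job was handed in at about 14 s.

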